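# Change over the flip-cap screw tubes

### The job

Change over to the next screws: stand the toppled orange-capped tube upright, foot down, wholly on the black mat, and only once it is standing flick its cap open to past straight up. The blue tube in the rack is finished with: press its cap fully shut, and leave the white and green caps shut.

Things in the scene. Friction and masses are not known exactly. Their poses are not given: they have to be found in the camera images.
- orange_tube: Loose, 0.3 kg, toppled at the start: lies on its rear face, thumb tab up, cap shut. A square flip-cap screw tube with a frosted body, its band orange, its cap orange: 46 x 46 mm, body 88 mm high, cap 14 mm thick above it (102 mm in all). Origin: centre of its underside (the foot); z along the tube toward the cap; -x is the front (thumb-tab side), +x the hinge side.
- orange_cap (a joint): Hinge angle of the orange cap (rad): 0 shut flat on the mouth, 1.57 straight up, 2.0 fully back. The hinge line runs along the tube's y at the rear top edge of the body (tube frame x = +23, z = 88 mm). The cap swings up and back, toward the tube's +x; it is light and stays at any angle.
- orange_tab (a point): Middle of the thumb tab of the orange cap, which moves with the cap: the tab is 22 mm wide, 8 mm thick, sticks out 12 mm beyond the front face; with the cap shut it lies at tube frame (-29, 0, 94) mm, its underside at z = 90 mm.
- mat: Black rubber mat with a thin yellow border line, 120 x 120 mm, 4 mm thick, fixed on the bench. Origin: centre of its underside; its top is at z = 4 mm.
- rack: Fixed aluminium rack, 78 mm deep (x) and 204 mm wide (y), rails up to 34 mm high, its deck 12 mm above the bench. It holds three tubes (blue, white, green) firmly in a row along its y, 62 mm apart, in any order, with their thumb tabs to the rack's -x. Origin: centre of its underside.
- blue_tube: Held firmly in the rack, cap open at the start. A square flip-cap screw tube with a frosted body, its band blue, its cap blue: 46 x 46 mm, body 88 mm high, cap 14 mm thick above it (102 mm in all). Origin: centre of its underside (the foot); z along the tube toward the cap; -x is the front (thumb-tab side), +x the hinge side.
- blue_cap (a joint): Hinge angle of the blue cap (rad): 0 shut flat on the mouth, 1.57 straight up, 2.0 fully back. The hinge line runs along the tube's y at the rear top edge of the body (tube frame x = +23, z = 88 mm). The cap swings up and back, toward the tube's +x; it is light and stays at any angle.
- blue_tab (a point): Middle of the thumb tab of the blue cap, which moves with the cap: the tab is 22 mm wide, 8 mm thick, sticks out 12 mm beyond the front face; with the cap shut it lies at tube frame (-29, 0, 94) mm, its underside at z = 90 mm.
- white_tube: Held firmly in the rack, cap shut at the start. A square flip-cap screw tube with a frosted body, its band white, its cap white: 46 x 46 mm, body 88 mm high, cap 14 mm thick above it (102 mm in all). Origin: centre of its underside (the foot); z along the tube toward the cap; -x is the front (thumb-tab side), +x the hinge side.
- white_cap (a joint): Hinge angle of the white cap (rad): 0 shut flat on the mouth, 1.57 straight up, 2.0 fully back. The hinge line runs along the tube's y at the rear top edge of the body (tube frame x = +23, z = 88 mm). The cap swings up and back, toward the tube's +x; it is light and stays at any angle.
- green_tube: Held firmly in the rack, cap shut at the start. A square flip-cap screw tube with a frosted body, its band green, its cap green: 46 x 46 mm, body 88 mm high, cap 14 mm thick above it (102 mm in all). Origin: centre of its underside (the foot); z along the tube toward the cap; -x is the front (thumb-tab side), +x the hinge side.
- green_cap (a joint): Hinge angle of the green cap (rad): 0 shut flat on the mouth, 1.57 straight up, 2.0 fully back. The hinge line runs along the tube's y at the rear top edge of the body (tube frame x = +23, z = 88 mm). The cap swings up and back, toward the tube's +x; it is light and stays at any angle.
Mind the look-alikes: they are no part of the job. Leave any brown or red look-alike of the orange_tube alone. Several things have the shape of the mat; the one meant has the colours described above.

How it is judged:
By the outcome, as a careful person would: the job done as asked, in the order asked, and still so for the second after the job is handed in, with the robot touching nothing.
It also fails if it takes over 72 s, if anything falls off the work surface, if the arm or the gripper's body presses on something with over 40 N, if the wrist force passes 120 N, or if a joint passes its speed limit or range.

### The arm

A 6-joint arm with a two-finger parallel gripper is mounted at the origin on a cart in front of the work surface, level with it; the furniture and walls round the work are solid. World frame = base frame: x ahead of the robot, y to its left, z up, the work surface at z = 0. Lengths are in m, angles in rad, forces in N, time in s.
With the tool pointing down it reaches from about 0.35 to 1 m from the base axis. Payload 7.1 kg.
Tool frame: the origin (TCP) lies at the very end of the fingers, on their centre line; the grasp point (between the pads) lies 19 mm behind it (hold_point_z is the distance from the TCP to the grasp point, in m); z points along the fingers, y is the line along which they close (so a half turn about z gives the same grasp; the last joint's range is limited). The gripper opens to 85 mm and grips with 20 to 120 N. Pads are 22 mm wide; open, the fingers measure 114 mm over their backs; the gripper's body (76 mm by 85 mm) begins 54 mm behind the grasp point. The pads swing forward as they close: fully open they stand 13 mm farther back than shut.
Start: joints at [-1.36, 0.423, 1.63, -0, 1.089, -0.019], TCP at [0.142, -0.609, 0.231] pointing down, gripper open.
Joint ranges: [-3, 3], [-0.9, 2.11], [0.09, 2.58], [-1.31, 4.45], [0.11, 2.69], [-2.54, 2.54]. Speed limits (rad/s): [2.39, 2.39, 3.01, 3.14, 3.14, 3.14].

### API

Orientations are given as a unit quaternion [w, x, y, z].
In Python, from bench import goto, move_straight, movej, gripper_to, dwell, ik, snapshot, camera_model, Unreachable, job_done, current_t, current_qpos, current_joint_vel, current_joint_torque, current_position, current_eef_rot, current_force, current_moment, current_grip_width, current_grip_force, hold_point_z gives the robot as it stands. Calls block until the motion is done:
- goto(position, orientation): joint-space move of the TCP to a pose.
- move_straight(position, max_speed=0.15, rotation=None): straight line of the TCP; rotation=None keeps the orientation; max_speed is the mean speed in m/s.
- movej(angles): joint-space move.
- gripper_to(opening, newtons=None): finger opening in m; newtons is the grip in N (None keeps the last); returns when the fingers have stopped.
- dwell(seconds).
- ik(position, orientation): joint angles nearest the present ones, or None.
- snapshot(name): name is "scene" or "top"; returns (picture, depth): 480x640x3 uint8, red, green, blue; 480x640 float32, m along the optical axis (not along the pixel's ray), 0 where there is no reading.
- camera_model(name): a dict with "fovy" (degrees; the focal length in pixels is half the picture's height over the tangent of half this angle, whatever the lens; pixels are square), "cx", "cy" (the principal point, pixels), "D" ([k1, k2, p1, p2, k3] as OpenCV has them; the pictures are not rectified), "R" (3x3) and "t" (3): a world point X has camera coordinates R X + t. Camera axes: x right, y down, z forward; pixel columns grow to the right and rows downward; lengths in m; the calibration is good to about 2 mm. A picture is of the moment at which its call begins. camera_model takes no time and is no camera call.
A pose or a line that the arm cannot do raises Unreachable and nothing moves.
- job_done(): hands the job in; it is judged then, once.
Readings, each from a call of its own:
- current_t(): time.
- current_qpos(): joint angles.
- current_joint_vel(): joint speeds.
- current_joint_torque(): joint torques, N m.
- current_position(): TCP position.
- current_eef_rot(): TCP orientation.
- current_force(): force on the tool from outside, world axes, zero at the start.
- current_moment(): the same for the moment, N m.
- current_grip_width(): finger opening in m.
- current_grip_force(): force on a finger pad.
Only numpy, scipy, OpenCV 4.12 (cv2) and the standard library are available. Lean on these libraries where they do the work, as an engineer would, in place of code of your own. Each camera call takes 0.05 s, during which the arm holds its last target. There are 200 camera calls.

## Working session

There is one attempt and no reset: what is moved stays moved. The work goes in short steps, each a Python script; the robot and the scene stay as the last script left them, time stands still between calls to the robot, and variables do not carry over. Pictures are saved under pics/ and viewed, at most 10 in all, crops included, and the job is handed in when it is done.

```bash
ls; mkdir -p pics; python3 - <<'E'
from bench import *
import cv2, numpy as np
for n in("scene","top"):
    p,d=snapshot(n); cv2.imwrite(f"pics/{n}0.png",p[:,:,::-1]); np.savez(f"{n}0.npz",p=p,d=d)
    m=camera_model(n); print(n,m["fovy"],m["cx"],m["cy"],m["D"],np.round(m["R"],3).tolist(),np.round(m["t"],3), (d>0).mean())
print(current_t(),hold_point_z if not callable(hold_point_z) else hold_point_z(),current_eef_rot())
E
```

```text
pics
scene 51.21467636412364 307.44840499992443 238.89068456543487 [-0.1295799  0.         0.         0.         0.       ] [[-0.908, -0.42, 0.008], [-0.33, 0.702, -0.631], [0.259, -0.575, -0.776]] [0.543 0.145 1.247] 0.9958561197916667
top 56.54093502100702 320.37203299690844 240.9035225113063 [-0.04766112  0.          0.          0.          0.        ] [[0.015, -1.0, 0.006], [-0.997, -0.015, -0.074], [0.074, -0.005, -0.997]] [0.129 0.55  1.204] 0.9958756510416666
0.1 0.0187 [-6.92359275e-04  9.93403213e-01  1.14671586e-01 -6.51253404e-05]
```

View pics/scene0.png

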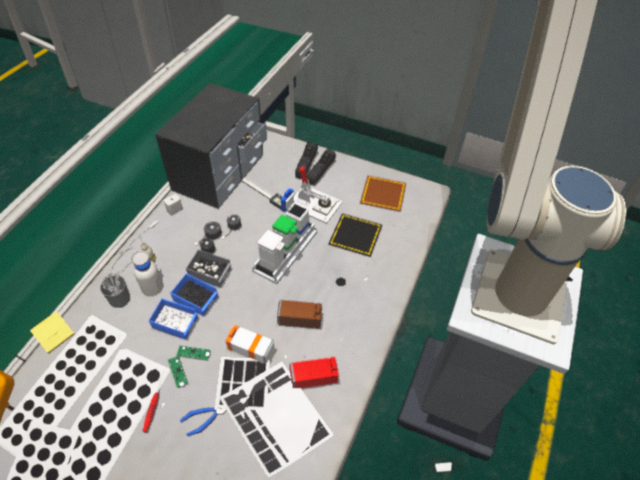

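View pics/top0.png

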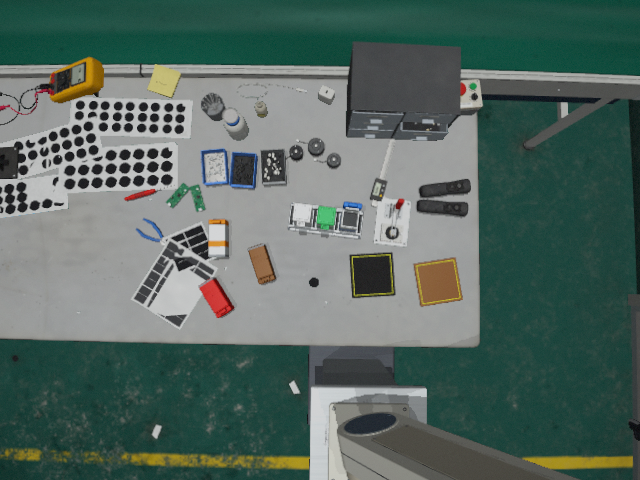

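Top view: the orange-capped tube is at about (218,238), with look-alikes brown (261,264) and red (216,298). The black mat with the yellow border is at (372,275), and the brown one (438,282) is not meant. The rack runs white (301,218), green (326,218), blue (351,218), with the blue cap open at (353,206). The frosted body with orange ends fits orange_tube, so I'll confirm it in a crop.

```bash
cat > h.py <<'E'
from bench import *
import cv2, numpy as np
def K(m):
    f=240/np.tan(np.radians(m["fovy"])/2); return np.array([[f,0,m["cx"]],[0,f,m["cy"]],[0,0,1]])
def rays(n,uv):
    m=camera_model(n); q=cv2.undistortPoints(np.float64(uv).reshape(-1,1,2),K(m),np.array(m["D"])).reshape(-1,2)
    return np.array(m["R"]),np.array(m["t"]),np.c_[q,np.ones(len(q))]
def on_plane(n,uv,z):
    R,t,r=rays(n,uv); c=-R.T@t; w=r@R; return c+w*((z-c[2])/w[:,2])[:,None]
def by_depth(n,uv,d):
    R,t,r=rays(n,uv); uv=np.int32(np.round(uv)).reshape(-1,2)
    return (r*d[uv[:,1],uv[:,0]][:,None]-t)@R
def cloud(n,d,box):
    x0,y0,x1,y1=box; g=np.stack(np.meshgrid(np.arange(x0,x1),np.arange(y0,y1)),-1).reshape(-1,2)
    return g,by_depth(n,g,d)
E
python3 - <<'E'
from h import *
a=np.load("top0.npz");s=np.load("scene0.npz")
c1=cv2.resize(a["p"][205:325,170:290],(400,400),interpolation=cv2.INTER_CUBIC)
c2=cv2.resize(a["p"][190:310,285:405],(400,400),interpolation=cv2.INTER_CUBIC)
c3=cv2.resize(s["p"][310:370,210:310],(400,200),interpolation=cv2.INTER_CUBIC)
c4=cv2.resize(s["p"][180:280,240:390],(400,200),interpolation=cv2.INTER_CUBIC)
cv2.imwrite("pics/crop.png",np.vstack([np.hstack([c1,c2]),np.hstack([c3,c4])])[:,:,::-1])
p,d=a["p"],a["d"]
hsv=cv2.cvtColor(p,cv2.COLOR_RGB2HSV)
g,X=cloud("top",d,(190,205,250,270))
up=(X[:,2]>.035)&(X[:,2]<.07); 
print("tube top z",np.percentile(X[up,2],[5,50,95]),cv2.minAreaRect(X[up,:2].astype(np.float32)))
o=np.array([(5<hsv[v,u,0]<20)&(hsv[v,u,1]>180)&(hsv[v,u,2]>150) for u,v in g])
for lab in [X[o&up]]: 
    k=cv2.kmeans(lab.astype(np.float32),2,None,(3,50,1e-5),5,0); print(k[2],np.bincount(k[1].ravel()))
print("tab cand",X[X[:,2]>.05].mean(0),(X[:,2]>.05).sum(),X[:,2].max())
for n,bx in(("rack",(280,195,370,245)),):
    g,X=cloud("top",d,bx)
    for nm,lo,hi in(("blue",100,125),("green",50,75)):
        mk=np.array([(lo<hsv[v,u,0]<hi)&(hsv[v,u,1]>150) for u,v in g]); print(nm,g[mk].mean(0),X[mk].mean(0),X[mk].min(0),X[mk].max(0))
    t=X[:,2]>.08; print("rack tops",cv2.minAreaRect(X[t&(X[:,2]<.106),:2].astype(np.float32)),np.percentile(X[t,2],[50,95]))
# mat: yellow border
mk=((hsv[...,0]>22)&(hsv[...,0]<35)&(hsv[...,1]>120)&(hsv[...,2]>100)).astype(np.uint8); mk[:,:340]=0;mk[:,404:]=0;mk[:240]=0;mk[310:]=0
uv=np.argwhere(mk)[:,::-1].astype(float); r=cv2.minAreaRect(uv.astype(np.float32)); print(r)
print("mat",cv2.minAreaRect(on_plane("top",uv,.004)[:,:2].astype(np.float32)))
E
```

```text
tube top z [0.04264339 0.04727132 0.05233169] ((0.552089273929596, 0.38488152623176575), (0.10057710856199265, 0.11197275668382645), 1.6821588277816772)
[[0.5348929  0.4156123  0.04753068]
 [0.5941623  0.41538775 0.05287473]] [65 50]
tab cand [0.55099562 0.3895777  0.161086  ] 110 1.2401351977432387
blue [351.93975904 204.96385542] [0.6265238  0.06252304 0.16307636] [0.45803109 0.03868312 0.12134188] [0.63625791 0.14350185 1.2401352 ]
green [324.83783784 218.54054054] [0.59710916 0.12742936 0.12487997] [0.45803109 0.10199949 0.10771156] [0.62785265 0.14727435 1.2401352 ]
rack tops ((0.5995808839797974, 0.12376196682453156), (0.04691094160079956, 0.16968166828155518), 0.11571085453033447) [0.11489106 0.14906602]
((372.1106872558594, 274.6593017578125), (40.31052017211914, 39.645320892333984), 86.18592071533203)
mat ((0.4580502212047577, -0.007188607007265091), (0.11102969199419022, 0.10975832492113113), 4.367961883544922)
```

View pics/crop.png

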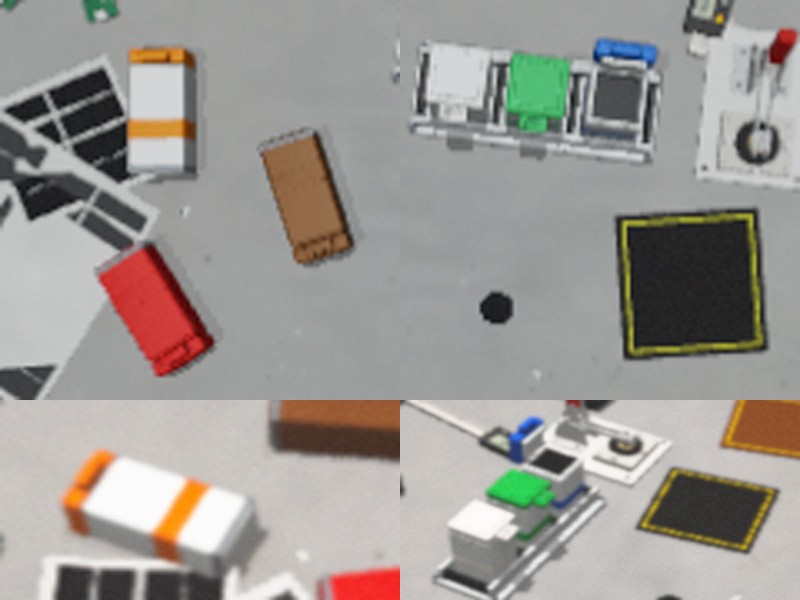

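The crop confirms it. The orange-capped frosted tube at (218,238) has its cap at the far (+x) end, its tab up and its foot toward the robot. The black, yellow-bordered mat is at (372,275). The blue cap stands open at (353,206), on the +x side. Next I'll refine the measurements and check reach for the uprighting.

```bash
python3 - <<'E'
from h import *
from scipy.spatial.transform import Rotation as Ro
a=np.load("top0.npz");p,d=a["p"],a["d"]; hsv=cv2.cvtColor(p,cv2.COLOR_RGB2HSV)
def sel(bx,lo,hi,z0,z1,s=150,v=60):
    g,X=cloud("top",d,bx); h=hsv[g[:,1],g[:,0]]
    return X[(h[:,0]>=lo)&(h[:,0]<=hi)&(h[:,1]>s)&(h[:,2]>v)&(X[:,2]>z0)&(X[:,2]<z1)]
# tube: top face by depth, big component; exclude papers by height
g,X=cloud("top",d,(200,212,236,264)); m=(X[:,2]>.03)&(X[:,2]<.075)
print("tube",cv2.minAreaRect(X[m,:2].astype(np.float32)),m.sum(),np.median(X[m,2]))
mk=np.zeros((480,640),np.uint8); mk[g[m][:,1],g[m][:,0]]=1
c=max(cv2.findContours(mk,0,2)[0],key=cv2.contourArea); r=cv2.minAreaRect(c); print(r); print("box@46",on_plane("top",cv2.boxPoints(r),.046).round(4).tolist())
o=sel((200,212,236,264),5,20,.035,.07)
cap=o[o[:,0]>.57];band=o[o[:,0]<.57]
for q in(cap,band): print("orange",q.mean(0),q.min(0),q.max(0))
# rack tubes
print("green",cv2.minAreaRect(sel((300,195,345,245),50,75,.10,.125)[:,:2].astype(np.float32)))
G=sel((300,195,345,245),50,75,.10,.125);print(G.mean(0),G.min(0),G.max(0))
B=sel((335,195,370,245),100,125,.08,.19);print("blue",B.mean(0),B.min(0),B.max(0),len(B))
g,X=cloud("top",d,(285,200,318,230)); m=(X[:,2]>.105)&(X[:,2]<.125); print("white",X[m].mean(0),cv2.minAreaRect(X[m,:2].astype(np.float32)))
g,X=cloud("top",d,(338,208,366,234)); m=(X[:,2]>.085)&(X[:,2]<.11); print("bluebody",X[m].mean(0),cv2.minAreaRect(X[m,:2].astype(np.float32)))
s=np.load("scene0.npz");hs=cv2.cvtColor(s["p"],cv2.COLOR_RGB2HSV)
g,X=cloud("scene",s["d"],(270,180,312,215)); h=hs[g[:,1],g[:,0]]; q=X[(h[:,0]>=105)&(h[:,0]<=125)&(h[:,1]>150)&(X[:,2]>.08)&(X[:,2]<.2)]; print("blue scene",q.mean(0),q.min(0),q.max(0))
g,X=cloud("scene",s["d"],(215,315,280,365)); h=hs[g[:,1],g[:,0]]; q=X[(h[:,0]>=5)&(h[:,0]<=20)&(h[:,1]>150)&(X[:,2]>.04)&(X[:,2]<.07)]
for w in(q[q[:,0]>.57],q[q[:,0]<.57]):print("orange scene",w.mean(0),w.min(0),w.max(0))
# ik search: held point 58mm above foot on mat; yaw psi of tool dir, tilt below horizontal
def quat(psi,tilt):
    z=np.array([np.cos(tilt)*np.cos(psi),np.cos(tilt)*np.sin(psi),-np.sin(tilt)]); y=np.array([-np.sin(psi),np.cos(psi),0]); 
    return [Ro.from_matrix(np.c_[np.cross(s*y,z),s*y,z]).as_quat(scalar_first=True) for s in(1,-1)]
for ti in(0,10,20,30):
  for ps in range(-120,121,30):
    for k,qq in enumerate(quat(np.radians(ps),np.radians(ti))):
      z=Ro.from_quat(qq,scalar_first=True).as_matrix()[:,2]
      j=ik(list(np.array([.458,-.007,.064])+.019*z),qq.tolist())
      if j is not None: print(ti,ps,k,np.round(j,2))
E
```

```text
tube ((0.5511529445648193, 0.4167653024196625), (0.10057710856199265, 0.04817771166563034), 1.6821588277816772) 705 0.047173158599486176
((217.0, 237.5), (37.0, 18.0), 90.0)
box@46 [[0.6007, 0.4414, 0.046], [0.6014, 0.3927, 0.046], [0.5017, 0.3897, 0.046], [0.501, 0.4381, 0.046]]
orange [0.59373206 0.41569682 0.0509793 ] [0.58956992 0.39516271 0.03969148] [0.59928128 0.43863919 0.06266978]
orange [0.53537769 0.41480477 0.04733292] [0.5303997  0.39233327 0.0386047 ] [0.54203077 0.43917802 0.05234274]
green ((0.6001425981521606, 0.12524977326393127), (0.04365331679582596, 0.05351217836141586), 84.71434783935547)
[0.5983735  0.12728324 0.11474129] [0.57422289 0.10199949 0.10771156] [0.62785265 0.14727435 0.12108041]
blue [0.62857859 0.0615355  0.1499415 ] [0.62264626 0.03868312 0.12134188] [0.63625791 0.08269021 0.16541795] 82
white [0.61068527 0.18559954 0.11541109] ((0.6081351041793823, 0.17805485427379608), (0.064661905169487, 0.05828167870640755), 85.93555450439453)
bluebody [0.5996805 0.0634862 0.1016391] ((0.6016960740089417, 0.06288647651672363), (0.046012409031391144, 0.04804754
[... 2619 characters left out ...]
.46  1.23]
30 -120 1 [ 0.32  0.9   1.72 -0.62  1.46 -1.91]
30 -90 0 [ 0.45  0.84  1.94 -0.97  1.23  1.23]
30 -90 1 [ 0.45  0.84  1.94 -0.97  1.23 -1.91]
30 -30 0 [0.39 0.89 2.44 3.99 1.17 1.73]
30 -30 1 [ 0.39  0.89  2.44  3.99  1.17 -1.41]
30 0 0 [-0.09  0.98  2.55  3.06  1.43  1.54]
30 0 1 [-0.09  0.98  2.55  3.06  1.43 -1.6 ]
30 30 0 [-0.53  0.88  2.43  2.17  1.14  1.41]
30 30 1 [-0.53  0.88  2.43  2.17  1.14 -1.73]
30 60 0 [-0.61  0.82  2.19  1.41  1.06  1.72]
30 60 1 [-0.61  0.82  2.19  1.41  1.06 -1.42]
30 90 0 [-0.52  0.85  1.93  0.91  1.25  1.9 ]
30 90 1 [-0.52  0.85  1.93  0.91  1.25 -1.24]
30 120 0 [-0.38  0.9   1.71  0.57  1.48  1.89]
30 120 1 [-0.38  0.9   1.71  0.57  1.48 -1.25]
```

```bash
cat >> h.py <<'E'
from scipy.spatial.transform import Rotation as Ro
def tube_R(kind,yaw):
    c,s=np.cos(yaw),np.sin(yaw)
    if kind=="lying": z=np.array([c,s,0]);x=np.array([0,0,-1.])
    else: z=np.array([0,0,1.]);x=np.array([c,s,0])
    return np.c_[x,np.cross(z,x),z]
def tool(Rt,foot,grasp,tilt,sgn):
    """TCP pose: grasp point in the tube frame, tool along +x_t, tilted toward -z_t"""
    z=np.cos(tilt)*Rt[:,0]-np.sin(tilt)*Rt[:,2]; y=sgn*Rt[:,1]
    q=Ro.from_matrix(np.c_[np.cross(y,z),y,z]).as_quat(scalar_first=True)
    return np.array(foot)+Rt@np.array(grasp)+hp*z, q
hp=hold_point_z if not callable(hold_point_z) else hold_point_z()
TI=np.radians(20); GR=(-.006,0,.058); PSI=np.radians(80); Y0=np.radians(1.5)
MAT=np.array([.458,-.007,.004])
up=lambda p,h:[p[0],p[1],p[2]+h]
E
python3 - <<'E'
from h import *
F0=[.500,.414,.023]
for sg in(1,-1):
    p,q=tool(tube_R("lying",Y0),F0,GR,TI,sg); P,Q=tool(tube_R("up",PSI),MAT,GR,TI,sg)
    print(sg,p,P,[None if v is None else np.round(v,2) for v in(ik(up(p,.12),q),ik(list(p),q),ik(up(p,.2),q),ik(up(P,.12),Q),ik(list(P),Q))])
E
```

```text
1 [0.55158654 0.41535084 0.01142775] [0.4600095  0.00439644 0.05560422] [array([ 0.55,  0.77,  1.31,  0.18,  1.37, -1.11]), array([ 0.55,  0.91,  1.33,  0.18,  1.21, -1.14]), array([ 0.55,  0.69,  1.27,  0.17,  1.49, -1.08]), array([-0.61,  0.68,  2.01,  1.03,  1.43,  1.98]), array([-0.61,  0.93,  1.97,  1.07,  1.33,  1.8 ])]
-1 [0.55158654 0.41535084 0.01142775] [0.4600095  0.00439644 0.05560422] [array([0.55, 0.77, 1.31, 0.18, 1.37, 2.04]), array([0.55, 0.91, 1.33, 0.18, 1.21, 2.  ]), array([0.55, 0.69, 1.27, 0.17, 1.49, 2.06]), array([-0.61,  0.68,  2.01,  1.03,  1.43, -1.17]), array([-0.61,  0.93,  1.97,  1.07,  1.33, -1.34])]
```

```bash
python3 - <<'E'
from h import *
F0=[.500,.414,.023]; sg=1
p,q=tool(tube_R("lying",Y0),F0,GR,TI,sg); P,Q=tool(tube_R("up",PSI),MAT,GR,TI,sg)
gripper_to(.075,60)
goto(up(p,.12),q); move_straight(list(p),.1)
f0=np.array(current_force()); gripper_to(.03,60); print("w",current_grip_width(),current_grip_force(),current_t())
move_straight(up(p,.26),.2); print("w",current_grip_width(),np.array(current_force())-f0)
goto(up(P,.25),Q); move_straight(up(P,.03),.2)
print(current_t(),current_grip_width(),current_force())
im,d=snapshot("scene"); cv2.imwrite("pics/held.png",cv2.resize(im[130:330,220:460],(720,600))[:,:,::-1])
E
```

```text
w 0.045318392023814234 62.71570086479187 5.9417
w 0.04524837863393539 [-0.88856531 -0.97645056 -3.78814189]
11.4 0.045478152553238275 [ 0.22308381  1.25827332 -2.75746216]
```

View pics/held.png

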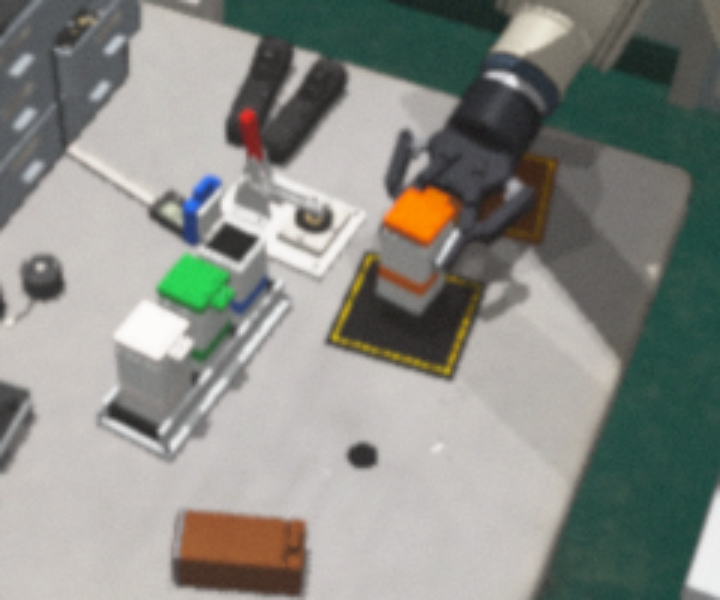

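The view shows the tube held upright above the mat (crop 420,250), cap on top and shut. Next I'll lower it until it touches and release.

```bash
python3 - <<'E'
from h import *
P,Q=tool(tube_R("up",PSI),MAT,GR,TI,1)
move_straight(up(P,.004),.08); f0=current_force()[2]
h=.004
while h>-.004:
    h-=.001; move_straight(up(P,h),.02)
    if current_force()[2]-f0>4: break
print("contact h",h,current_force()[2]-f0)
gripper_to(.075); dwell(.2)
z=Ro.from_quat(Q,scalar_first=True).as_matrix()[:,2]
b=np.array(up(P,h))-.11*z; move_straight(list(b),.2); print(current_t())
gripper_to(0)
im,d=snapshot("top"); np.savez("top1.npz",p=im,d=d)
i2,d2=snapshot("scene"); np.savez("scene1.npz",p=i2,d=d2)
cv2.imwrite("pics/stood.png",np.hstack([cv2.resize(im[190:310,310:430],(400,400)),cv2.resize(i2[170:270,300:400],(400,400))])[:,:,::-1])
hsv=cv2.cvtColor(im,cv2.COLOR_RGB2HSV); g,X=cloud("top",d,(335,235,410,315)); hh=hsv[g[:,1],g[:,0]]
m=(hh[:,0]>3)&(hh[:,0]<20)&(hh[:,1]>150)&(X[:,2]>.08)&(X[:,2]<.13)
print(m.sum(),X[m].mean(0),np.percentile(X[m,2],[5,50,95]),cv2.minAreaRect(X[m,:2].astype(np.float32)),cv2.boxPoints(cv2.minAreaRect(X[m,:2].astype(np.float32))))
E
```

```text
contact h 0.001 7.184878409680328
13.975
361 [ 0.45876411 -0.00978215  0.1075131 ] [0.10274624 0.10769036 0.11143199] ((0.45825859904289246, -0.012985818088054657), (0.05847714841365814, 0.045843884348869324), 79.62846374511719) [[ 0.43044734 -0.03762002]
 [ 0.4755422  -0.04587331]
 [ 0.48606986  0.01164838]
 [ 0.440975    0.01990168]]
```

View pics/stood.png

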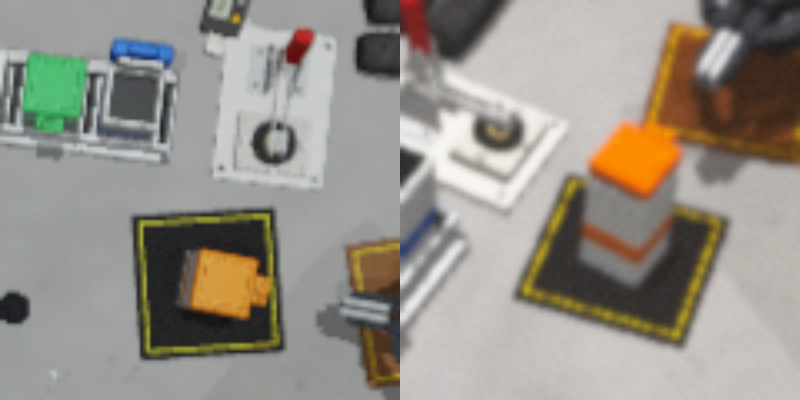

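Both views show the tube standing on the mat, top view (374,275), tab toward -y and yaw about 80°. The cap top is at 0.1075 m against the 0.106 m expected. Now the flick: closed fingertips go under the tab and follow the arc about the hinge.

```bash
cat >> h.py <<'E'
FOOT=np.array([.458,-.007,.0045]); T2=np.radians(10); RT=tube_R("up",PSI)
def corner(x,z):  # TCP pose with the closed fingers' upper tip edge at tube-frame (x,0,z)
    p,q=tool(RT,FOOT,(x-.011*np.sin(T2),0,z-.011*np.cos(T2)),T2,1)
    return p-hp*Ro.from_quat(q,scalar_first=True).as_matrix()[:,2],q
E
python3 - <<'E'
from h import *
arc=[corner(.023-.053*np.cos(t)+.002*np.sin(t),.088+.053*np.sin(t)+.002*np.cos(t))[0] for t in np.linspace(.1,1.75,11)]
pre,q=corner(-.07,.086); st,_=corner(-.030,.086)
q0=np.array(ik(list(pre),q)); print(q0.round(2),[ik(list(a),q) is not None for a in arc])
goto(list(pre),q); move_straight(list(st),.05); f0=np.array(current_force())
for a in arc:
    move_straight(list(a),.06); print((np.array(current_force())-f0).round(1),end=" ")
back=arc[-1]-.12*RT[:,0]+np.array([0,0,.02]); move_straight(list(back),.2)
print(current_t())
im,d=snapshot("top"); i2,d2=snapshot("scene"); np.savez("top2.npz",p=im,d=d); np.savez("scene2.npz",p=i2,d=d2)
cv2.imwrite("pics/flick.png",np.hstack([cv2.resize(im[190:310,310:430],(400,400)),cv2.resize(i2[170:270,300:400],(400,400))])[:,:,::-1])
hsv=cv2.cvtColor(im,cv2.COLOR_RGB2HSV); g,X=cloud("top",d,(335,225,410,315)); hh=hsv[g[:,1],g[:,0]]
m=(hh[:,0]>3)&(hh[:,0]<20)&(hh[:,1]>150)&(X[:,2]>.07)&(X[:,2]<.2); Y=(X[m]-FOOT)@RT
print("cap pts tube frame",len(Y),Y.min(0),Y.max(0)); 
hs=cv2.cvtColor(i2,cv2.COLOR_RGB2HSV);g,X=cloud("scene",d2,(310,170,390,250)); hh=hs[g[:,1],g[:,0]]
m=(hh[:,0]>3)&(hh[:,0]<20)&(hh[:,1]>150)&(X[:,2]>.08)&(X[:,2]<.2); Y=(X[m]-FOOT)@RT; 
for z in(.09,.1,.11,.12,.13,.14): 
    k=abs(Y[:,2]-z)<.005
    if k.any(): print(z,k.sum(),np.median(Y[k,0]))
E
```

```text
[-0.78  1.    1.85  0.95  1.57  1.81] [True, True, True, True, True, True, True, True, True, True, True]
[-0.6  1.3 -0.4] [-1.2  0.7  0.1] [-0.5  0.8 -0.3] [-0.3  0.4  0.9] [-0.9  0.4  0.7] [-0.1  0.5 -1. ] [-0.9 -0.1 -0.2] [-1.5  1.4  0.4] [-0.6  0.2  0. ] [0.2 0.5 0.5] [-0.   0.7 -0.6] 19.9917
cap pts tube frame 89 [ 0.03210487 -0.02369864  0.12360622] [0.04614216 0.02139276 0.14804984]
0.09 13 0.03623083316330617
0.1 30 0.039430313408020085
0.11 32 0.04101839085543713
0.12 36 0.04323171398325648
0.13 67 0.04307664637723216
0.14 29 0.04288802615024903
```

View pics/flick.png

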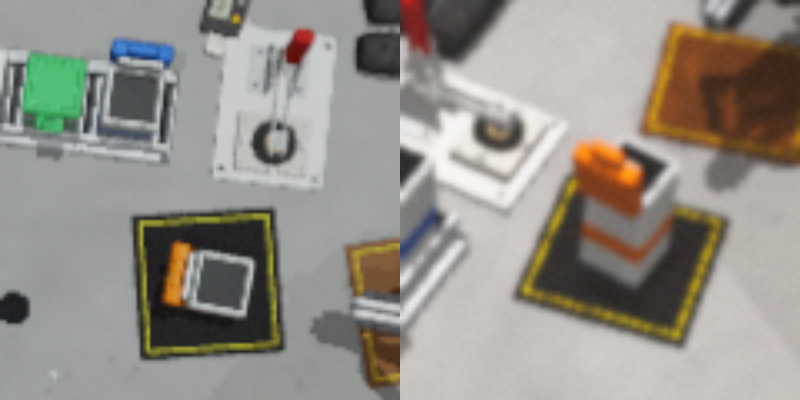

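The tube stands with its cap tilted back past vertical, top view (362,272), at about 1.72 rad by the depth points. I'll nudge it a little further for margin, then swing the blue cap over from behind and press it shut.

```bash
python3 - <<'E'
from h import *
def pt(t): return corner(.023-.053*np.cos(t)+.002*np.sin(t),.088+.053*np.sin(t)+.002*np.cos(t))
e,q=pt(1.87); s,_=pt(1.6); s=s-.03*RT[:,0]
move_straight(list(s),.15); move_straight(list(e),.05); print(np.round(current_force(),1))
b=e-.12*RT[:,0]+[0,0,.02]; move_straight(list(b),.2); move_straight(up(b,.17),.25)
yaw=np.radians(-5); B=np.array([.6005,.063,.012]); Rb=tube_R("up",yaw)
c=[]
for sg in(1,-1):
    z=np.array([0,0,-1.]);y=sg*Rb[:,1]; Q=Ro.from_matrix(np.c_[np.cross(y,z),y,z]).as_quat(scalar_first=True)
    j=ik(list(B+Rb@[.085,0,.3]),Q)
    if j is not None: c.append((abs(np.array(j)-current_qpos()).max(),j,Q))
_,j,Q=min(c,key=lambda v:v[0]); print(np.round(j,2),np.round(current_qpos(),2))
W=lambda x,z:list(B+Rb@[x,0,z])
movej(j); move_straight(W(.085,.128),.25); f0=np.array(current_force())
move_straight(W(-.012,.128),.12); print(np.round(current_force()-f0,1),current_t())
z=.128
while z>.098:
    z-=.002; move_straight(W(-.012,z),.04); f=current_force()[2]-f0[2]
    if f>15: break
print("press z",z,"force",f); dwell(.2)
move_straight(W(-.012,.2),.25); print(current_t())
move_straight(W(-.15,.3),.3)
goto([.3,-.4,.3],Q) if ik([.3,-.4,.3],Q) is not None else None
im,d=snapshot("top"); i2,d2=snapshot("scene")
cv2.imwrite("pics/end.png",np.hstack([cv2.resize(im[190:310,280:400],(400,400)),cv2.resize(i2[170:290,240:390],(400,320))[:, :] if 0 else cv2.resize(i2[170:290,250:390],(400,400))])[:,:,::-1])
print(current_t(),current_force())
for n,P,D,bx in(("top",im,d,(335,195,370,245)),("scene",i2,d2,(270,180,320,235))):
    h=cv2.cvtColor(P,cv2.COLOR_RGB2HSV); g,X=cloud(n,D,bx); hh=h[g[:,1],g[:,0]]
    m=(hh[:,0]>100)&(hh[:,0]<125)&(hh[:,1]>150)&(X[:,2]>.08)&(X[:,2]<.2); Y=(X[m]-B)@Rb; print("blue",len(Y),np.percentile(Y,[3,50,97],axis=0).round(4).tolist())
    k=Y[abs(Y[:,2]-.102)<.012]; print("slope dz/dx",np.polyfit(k[:,0],k[:,2],1)) if len(k)>9 else 0
h=cv2.cvtColor(i2,cv2.COLOR_RGB2HSV);g,X=cloud("scene",d2,(310,170,390,250)); hh=h[g[:,1],g[:,0]]
m=(hh[:,0]>3)&(hh[:,0]<20)&(hh[:,1]>150)&(X[:,2]>.08)&(X[:,2]<.2); Y=(X[m]-FOOT)@RT
for zz in(.09,.1,.11,.12,.13,.14):
    k=abs(Y[:,2]-zz)<.005
    if k.any(): print(zz,np.median(Y[k,0]))
E
```

```text
[-0.6 -0.4  0. ]
[ 0.06  0.44  1.4  -0.    1.29  1.72] [-0.79  0.55  1.9   0.97  1.81  2.14]
[-0.5  0.8 -1.2] 26.35
press z 0.09999999999999998 force 15.172691690003074
30.6
33.2333 [0.01217597 0.96898684 0.58765892]
blue 327 [[-0.0311, -0.0211, 0.0985], [-0.0045, 0.0011, 0.1038], [0.0189, 0.0215, 0.1083]]
slope dz/dx [0.07028721 0.10393158]
blue 261 [[-0.0331, -0.0154, 0.0971], [-0.0064, 0.0059, 0.1038], [0.0183, 0.0226, 0.1082]]
slope dz/dx [0.0476179 0.1037107]
0.09 0.037601644131420434
0.1 0.041145113597962565
0.11 0.04606499977784403
0.12 0.04970414963087974
0.13 0.05026513576904246
0.14 0.05194858606269956
```

View pics/end.png

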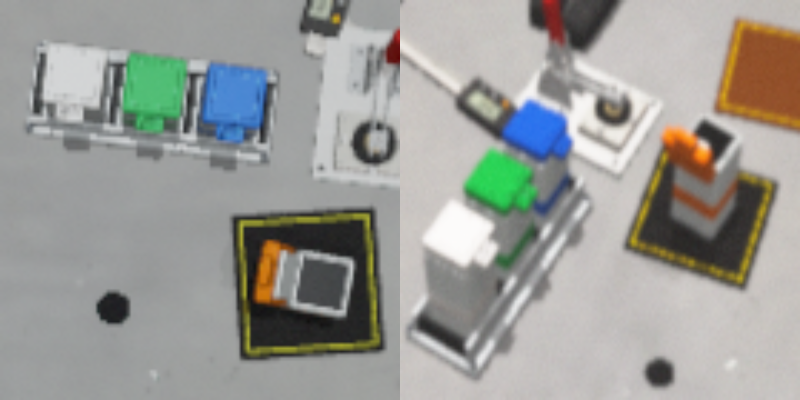

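The final view shows the blue cap flat and level with the green and white ones (235,95). The orange tube is upright on the mat with its cap leaning well back (270,275), and the arm is clear.

```bash
python3 -c "
from bench import *
print(job_done())"
```

```text
the job is handed in; nothing more can be done
None
```

I handed the job in at about 33 s on the robot's clock. The orange tube stands on the black mat with its cap open past straight up (about 1.85 rad). The blue cap is pressed shut, and the white and green caps stayed shut.

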